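# Set the grinding jig one hole on and load a worn chisel

## Task

This cold chisel has been ground shorter, so first reset the jig's end stop: pull up its spring plunger knob, slide the stop exactly one hole nearer to the grinder (towards the two vees) and let the pin snap fully home. Then take the chisel (the tool with the flat blade, not the pointed punch) from the wooden rack, lay it in the jig's two vees with its blade towards the grinder, butt its round head up against the stop, and swing the keeper strap fully across over it. Leave the punch, collar, oil can, wrench and tin where they are.

Things in the scene. Friction and masses are not known exactly. Their poses are not given: they have to be found in the camera images.
- jig: Grinding jig fixed to the bench: grey bed 118 x 285 mm, 12 mm thick. Origin on the bench under the tool's centre line; y axis along the jig towards the grinder, x across, z up. Along y: an index strip (30 mm wide, top 30 mm above the bench) with 12 mm holes at x = 0, y = -108, -78, -48, -18 mm; two vees at y = 20 and 90 mm; the keeper's post at x = 55, y = 108 mm.
- vee_mid (a point): Midway between the two vees (jig x = 0, y = 55 mm), 45 mm above the bench: on the axis of a seated 16 mm shank. The steel 90-degree vees are 16 mm thick along y, 44 mm wide, upper edges 51 mm above the bench; between them a 54 mm gap is clear down to the bed: room for fingers. With its head on the moved stop the chisel's origin lies here. Axes as the jig.
- next_hole (a point): Mouth of the index hole that the stop's pin has to go into (jig y = -48 mm, 30 mm above the bench), one 30 mm pitch nearer to the grinder than the starting hole. Axes as the jig.
- stop (a joint): Slide of the end stop along the jig's y (m): 0 at the start, pinned in the hole at y = -78 mm; +0.030 = the next hole nearer to the grinder (y = -48 mm); range -0.033 to 0.063. Slides with about 1.5 N friction when the pin is out of the holes; cannot slide while it is in one.
- plunger (a joint): Lift of the stop's spring plunger (m): 0 = pin home in a hole, 0.018 = pulled up to its limit. The pin (10 mm, round nose) leaves the hole at 0.012 and rides on the strip there if let go between holes. The spring pulls down 4 N at 0, 9.5 N at 0.018. Let go within about 2 mm of a hole it drops in and centres itself; riding on the strip it also drops in when slid over a hole.
- pull_knob (a point): Centre of the plunger's black knob: upright cylinder 26 mm across, 22 mm high, on a 12 mm stem over the pin. With the pin home its centre is 77 mm above the bench, its underside 66 mm; the stop block below is 50 mm (x) by 36 mm (y), top 52 mm above the bench, with a front ridge to 59 mm. Rises with the plunger, travels with the stop. Axes as the jig.
- stop_face (a point): Centre of the stop's face for the tool's head: 18 mm ahead (jig +y) of the pin, 45 mm above the bench; face 50 mm wide, 31 to 59 mm above the bench. Axes as the jig: y points out of the face, to the grinder. With the stop in the next hole it lies at jig y = -30 mm.
- chisel: Cold chisel, loose, 190 mm long, about 0.25 kg: round steel shank 16 mm across, struck head at y = -85 mm, flat blade 24 mm wide from y = 58 mm to the edge at 105 mm. Origin on the shank's axis near its balance, a good place to grip; y axis towards the blade. Starts level in either place of the rack, axis 40 mm above the bench, fingers' room either side of mid-shank.
- keeper_knob (a point): Grip point on the keeper's black knob: upright cylinder 18 mm across, from 64.5 to 97.5 mm above the bench, 85 mm from the pivot; this point is 85 mm above the bench. The strap under it is 14 mm wide, 8 mm thick, underside 56.5 mm above the bench (3.5 mm over a seated shank).
- chisel_head (a point): Centre of the chisel's round struck end (shank axis, 85 mm behind the chisel's origin).
- keeper (a joint): Swing of the keeper strap about the upright post (rad), anticlockwise seen from above: 0 = parked along the jig's +y, pi/2 = its end stop, lying straight across (towards the jig's -x) over the shank. Starts 0 to 0.25; turns with light friction and stays where it is left.
- keeper_pivot (a point): Keeper's pivot axis, at strap height (60.5 mm above the bench), jig x = 55, y = 108 mm.
- rack: Light wooden tool rack fixed to the bench, 160 x 120 mm, base 14 mm thick, with two tool places 90 mm apart (x = -45 and +45 mm), each two wooden vees at y = -40 and +40 mm, 18 mm thick, upper edges 46 mm above the bench. Origin: centre of its underside; the tools lie along its y.
- punch: Centre punch in the rack's other place: same 16 mm round shank, but a conical point, 172 mm long. Origin on its axis, 85 mm from its struck end. Leave it.
- collar: Steel collar 32 mm across, 14 mm high, lying on the bench between jig and rack. Leave it.
- oiler: Copper oil can, 64 mm across, 115 mm high with a pointed spout, beyond the jig. Leave it.
- wrench: Steel wrench 160 mm long lying beyond the jig. Leave it.
- tin: Open steel tin, 76 mm across, 70 mm high, beyond the rack. Leave it.

How it is judged:
By the outcome, as a careful person would: the job done as asked, in the order asked, and still so for the second after the job is handed in, with the robot touching nothing.
It also fails if it takes over 64 s, if anything falls off the work surface, if the arm or the gripper's body presses on something with over 40 N, if the wrist force passes 120 N, or if a joint passes its speed limit or range.

## Robot

A 6-joint arm with a two-finger parallel gripper is mounted at the origin on the work surface. World frame = base frame: x ahead of the robot, y to its left, z up, the work surface at z = 0. Lengths are in m, angles in degrees, forces in N, time in s.
With the tool pointing down it reaches from about 0.35 to 0.775 m from the base axis. Payload 7.3 kg.
Tool frame: the origin (TCP) lies midway between the tips of the shut fingers; the grasp point (between the pads) lies 19 mm behind it (arm.tcp_to_grasp is the distance from the TCP to the grasp point, in m); y points along the fingers, z is the direction in which the jaws open and shut, and the axes are right-handed (so a half turn about y gives the same grasp; the last joint's range is limited). The gripper opens to 92 mm and grips with 3 to 60 N. Pads are 19 mm wide; open, the fingers measure 130 mm over their backs; the gripper's body (75 mm by 190 mm) begins 47 mm behind the grasp point.
Start: joints at [62.682, 19.595, 87.324, -0, 73.075, -8.365], TCP at [0.171, 0.497, 0.227] pointing down, gripper open.
Joint ranges: [-145.02, 145.02], [-44.19, 115.74], [2.07, 154.8], [-57.11, 237.11], [16.16, 152.29], [-177.93, 177.93]. Speed limits (degrees/s): [147.25, 147.25, 180, 180, 180, 180].

## Interface

Orientations are given as [roll, pitch, yaw] about the fixed x, y, z axes, in that order (R = Rz(yaw) Ry(pitch) Rx(roll)).
In Python, from station import arm, vision gives the robot as it stands. The module is installed in compiled form; this text tells all that it offers.
- The arm moves only by the tool move_arm, never from a script. Its argument "commands" is a list that holds one entry, the list of rows, each a list of 4 numbers: the shift along the tool's x, y, z in mm, then the turn about the tool's y in rad. In form: [[[dx, dy, dz, yaw], ...]]. A call has exactly 10 rows; each row is the pose to reach, as a shift and turn from the pose commanded when the call began, along the tool's axes at that moment; what a row does not reach only later rows make up. A row lasts 1/8 s, in which the tool goes at most 62.5 mm and 10.7 degrees, less where a joint would pass 70% of its speed; a pose out of reach is approached as far as the arm can. A call with a gripper value outside its range is refused whole. "claw" is the opening, from -1 (shut) to 1 (fully open), so that 0 is half open, set as the call begins (left out, the last holds). The fingers move at their own pace and stop on an object; "force" is the grip in N (left out, the last holds). Time passes only in rows, so rows that repeat a pose let the fingers close, or fill a call up. It gives the time, the measured TCP pose, the force and the opening at its end, in the units of the state.
- arm.read_state(): the state, without advancing time (a new reading comes with each control period).
- vision.camera(name): name is "scene" or "top" or "wrist"; returns (picture, depth): 384x512x3 uint8, blue, green, red; 384x512 float32, m along the optical axis (not along the pixel's ray), 0 where there is no reading.
- vision.calibration(name): a dict with "fx", "fy", "cx", "cy" (pixels), "rvec" (rotation vector, rad) and "tvec" (3), from world to camera coordinates, as OpenCV has them. Camera axes: x right, y down, z forward; pixel columns grow to the right and rows downward; lengths in m; the calibration is good to about 2 mm. A picture is of the moment at which its call begins: read the wrist's pose just before it. calibration takes no time and is no camera call; for the wrist camera it gives the pose at the moment of the call.
- arm.sign_off(): hands the job in, once; it reports no verdict.
The state is a dict: "time": time; "joint_pos": joint angles; "dq": joint speeds; "joint_efforts": joint torques, N m; "tcp_pos": TCP position; "tcp_rot": TCP orientation; "ft_force": force on the tool from outside, world axes, zero at the start; "ft_torque": the same for the moment, N m; "opening": finger opening in m.
Only numpy, scipy, OpenCV 4.12 (cv2) and the standard library are available. Lean on these libraries where they do the work, as an engineer would, in place of code of your own. Each camera call takes 0.05 s, during which the arm holds its last target. There are 200 camera calls.

## Working session

There is one attempt and no reset: what is moved stays moved. The work goes in short steps, Python scripts to look and compute and a tool call to move; the robot and the scene stay as the last step left them, time stands still between calls to the robot, and variables do not carry over. Pictures are saved under pics/ and viewed, about 8 in all and at most 12, crops included, and the job is handed in when it is done.

Besides the shell and the picture viewer there is one more tool, called after "Request:" as a command line: name --argument value ..., lists and objects as JSON in quotes. move_arm: Moves the arm, as the interface text tells. Its arguments: {"type":"object","properties":{"commands":{"type":"array","items":{"type":"array","items":{"type":"array","items":{"type":"number"}}}},"claw":{"type":"number"},"force":{"type":"number"}},"required":["commands"]}

```bash
mkdir -p pics
cat > h.py <<'E'
import numpy as np, cv2
from station import arm, vision
from scipy.spatial.transform import Rotation as R
def cam(n):
    c=vision.calibration(n); im,d=vision.camera(n)
    return im,d,c
def Rt(c): return cv2.Rodrigues(np.array(c["rvec"],float))[0],np.array(c["tvec"],float).ravel()
def plane(c,u,v,z):
    r,t=Rt(c); o=-r.T@t; d=r.T@np.array([(u-c["cx"])/c["fx"],(v-c["cy"])/c["fy"],1]); return o+d*(z-o[2])/d[2]
def cloud(d,c):
    r,t=Rt(c); v,u=np.indices(d.shape); p=np.stack([(u-c["cx"])/c["fx"]*d,(v-c["cy"])/c["fy"]*d,d],-1)
    return (p-t)@r
def proj(c,P):
    r,t=Rt(c); q=r@np.array(P)+t; return c["fx"]*q[0]/q[2]+c["cx"],c["fy"]*q[1]/q[2]+c["cy"]
def totool(target,s=None):
    s=s or arm.read_state(); r=R.from_euler('xyz',s["tcp_rot"],degrees=True).as_matrix()
    return r.T@(np.array(target)-np.array(s["tcp_pos"]))*1000
E
python3 - <<'E'
from h import *
s=arm.read_state(); print(s["tcp_pos"],s["tcp_rot"],s["opening"],s["time"])
print(R.from_euler('xyz',s["tcp_rot"],degrees=True).as_matrix().round(3), arm.tcp_to_grasp)
for n in("top","scene"):
    im,d,c=cam(n); cv2.imwrite(f"pics/{n}0.png",im); np.savez(f"{n}0.npz",im=im,d=d,**{k:np.array(c[k]) for k in c}); r,t=Rt(c); print(n,-r.T@t,c["fx"],(d>0).mean())
E
```

```text
[0.17030373 0.49618306 0.22604706] [-9.00870256e+01  1.23730176e-02 -1.89518668e+01] 0.09199989601369864 0.0
[[ 0.946 -0.001  0.325]
 [-0.325 -0.001  0.946]
 [-0.    -1.    -0.002]] 0.0188
top [ 0.33024335 -0.0371186   1.22396927] 422.08137834076547 0.9963328043619791
scene [ 1.17085285 -0.19054943  0.93123012] 441.5751477261687 0.9957834879557291
```

View pics/top0.png

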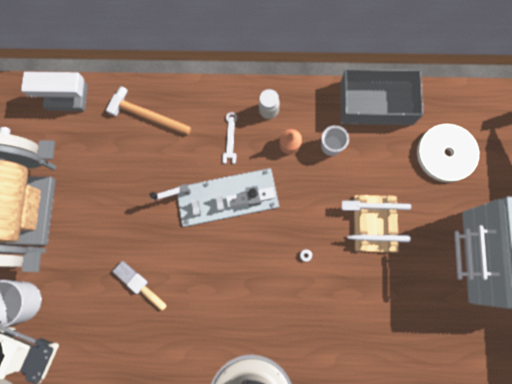

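View pics/scene0.png

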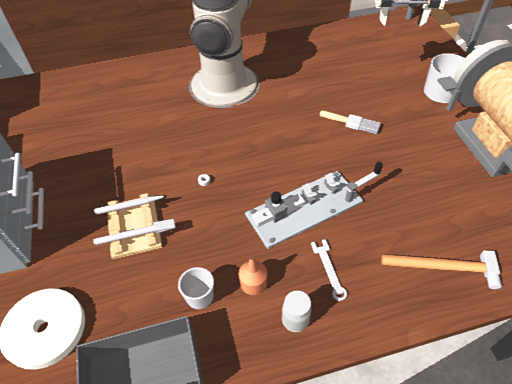

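The top view shows the jig around (228,198) with its y axis pointing left. The stop knob is at about (252,194) and the keeper knob at (155,196). The rack is at (376,223), with the chisel in the far place, its blade at the left end (350,206), and the punch nearer the robot (378,238).

Run:
```python
from h import *
f=dict(np.load("top0.npz")); c={k:f[k] for k in f if k not in("im","d")}; c={k:(float(c[k]) if c[k].ndim==0 else c[k]) for k in c}
im,d=f["im"],f["d"]; P=cloud(d,c)
crop=im[155:265,140:420]; cv2.imwrite("pics/crop0.png",cv2.resize(crop,None,fx=2.8,fy=2.8,interpolation=cv2.INTER_CUBIC))
vv,uu=np.indices(d.shape)
bx=lambda a,b,e,g:(uu>=a)&(uu<b)&(vv>=e)&(vv<g)
def rect(m,z=None):
    v,u=np.nonzero(m)
    pts=np.array([plane(c,x,y,z)[:2] for x,y in zip(u,v)]) if z is not None else P[m][:,:2]
    return cv2.minAreaRect((pts*1000).astype(np.float32)),len(u)
z=P[...,2]; print("bench z",np.median(z[220:240,180:300]))
J=bx(170,290,160,240)
print("bed",rect(J&(z>.007)&(z<.016)&(P[...,1]<0.23)))
print("high",[(P[i,j].round(4)) for i,j in zip(*np.nonzero(bx(240,275,170,215)&(z>.078)))][:30])
K=bx(145,190,180,210)&(z>.045); print("keep rect",rect(K)); 
k=K&(z>.08); print("kknob",P[k].mean(0),k.sum(), P[K].min(0),P[K].max(0))
for nm,b in(("chisel",bx(335,415,195,218)),("punch",bx(340,415,225,250))):
    m=b&(z>.037)&(z<.056); m&= (im.max(-1).astype(int)-im.min(-1)<40)
    print(nm,rect(m),P[m].mean(0))
```

```text
bench z -0.00010568397903411067
bed (((569.1491088867188, 75.92036437988281), (195.1863250732422, 309.676513671875), 2.673398971557617), 2744)
high [array([ 0.3302, -0.0371,  1.224 ]), array([ 0.3302, -0.0371,  1.224 ]), array([ 0.3302, -0.0371,  1.224 ]), array([0.5653, 0.0099, 0.0893]), array([0.5621, 0.0152, 0.0906]), array([0.5619, 0.0124, 0.0918]), array([0.5626, 0.0098, 0.0889]), array([0.5632, 0.0072, 0.0862]), array([0.5633, 0.0044, 0.0861]), array([0.5627, 0.0016, 0.0888]), array([0.5598, 0.018 , 0.088 ]), array([0.5604, 0.0154, 0.0852]), array([0.5605, 0.0126, 0.0851]), array([0.56  , 0.0098, 0.0879]), array([0.5601, 0.007 , 0.0877]), array([0.5609, 0.0044, 0.0838]), array([0.5603, 0.0016, 0.087 ]), array([0.5566, 0.0206, 0.0896]), array([0.5576, 0.0181, 0.085 ]), array([0.5572, 0.0152, 0.0869]), array([0.5571, 0.0124, 0.0878]), array([0.5575, 0.0098, 0.0862]), array([0.5574, 0.007 , 0.087 ]), array([0.5571, 0.0042, 0.0886]), array([0.5576, 0.0015, 0.0867]), array([ 0.5578, -0.0012,  0.086 ]), array([0.5547, 0.0208, 0.0848]), array([0.5546, 0.018 , 0.0857]), array([0.5536, 0.015 , 0.0912]), array([0.5544, 0.0124, 0.0876])]
keep rect (((468.8892517089844, 107.12730407714844), (390.6849060058594, 86.50762176513672), 58.619354248046875), 242)
kknob [0.51739004 0.24986281 0.20685779] 50 [ 0.33024335 -0.0371186   0.05169222] [0.5743289  0.29166475 1.22396927]
chisel (((529.4677734375, -338.35546875), (190.47149658203125, 24.230514526367188), 89.17986297607422), 434) [ 0.53025382 -0.32999138  0.04467115]
punch (((441.7856750488281, -341.7131042480469), (169.7340087890625, 18.59795570373535), 89.3933334350586), 328) [ 0.44089251 -0.34807136  0.0451574 ]
```

View pics/crop0.png

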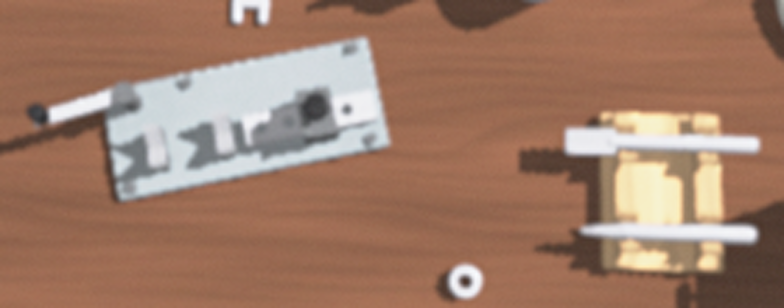

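The crop shows the grey bed's corners, the pull knob at crop (315,105), the keeper strap parked and running to (38,113), and the chisel with its blade to the left. Next I fit the jig frame.

Run:
```python
from h import *
f=dict(np.load("top0.npz")); c={k:(float(f[k]) if f[k].ndim==0 else f[k]) for k in f if k not in("im","d")}
im,d=f["im"],f["d"]; P=cloud(d,c); z=P[...,2]
vv,uu=np.indices(d.shape)
hsv=cv2.cvtColor(im,cv2.COLOR_BGR2HSV)
box=(uu>172)&(uu<285)&(vv>163)&(vv<232)
m=box&(im[...,0].astype(int)>=im[...,2].astype(int)-5)
m=cv2.morphologyEx(m.astype(np.uint8),cv2.MORPH_OPEN,np.ones((5,5)))
ct=max(cv2.findContours(m,0,2)[0],key=cv2.contourArea)
pts=np.array([plane(c,x,y,.012)[:2]*1000 for x,y in ct[:,0]],np.float32)
r=cv2.minAreaRect(pts); print(r)
def knob(b,zz):
    k=b&(im.max(-1)<75); n,l,s,ce=cv2.connectedComponentsWithStats(k.astype(np.uint8)); i=1+np.argmax(s[1:,4]); print(s[i],ce[i]); return plane(c,*ce[i],zz)
print("pull",knob((uu>240)&(uu<265)&(vv>180)&(vv<205),.085),"keeper",knob((uu>148)&(uu<162)&(vv>188)&(vv<202),.092))
k=(uu>235)&(uu<275)&(vv>175)&(vv<210)&(z>.08)&(z<.1);print("pull depth",P[k].mean(0),P[k].min(0),P[k].max(0))
k=(uu>140)&(uu<170)&(vv>180)&(vv<210)&(z>.08)&(z<.12);print("keeper depth",P[k].mean(0),P[k].min(0),P[k].max(0))
```

```text
((552.0632934570312, 91.62529754638672), (119.4613037109375, 294.70703125), 12.963353157043457)
[248 190   8   8  42] [251.5952381  193.19047619]
[151 193   5   6  22] [153.09090909 195.5       ]
pull [0.55157233 0.01075041 0.085     ] keeper [0.53803215 0.28083076 0.092     ]
pull depth [0.55237336 0.00923261 0.08692762] [ 0.54015871 -0.00158993  0.08069439] [0.56529317 0.02075514 0.09176793]
keeper depth [0.53818412 0.28174963 0.09384541] [0.53010449 0.27476252 0.0810648 ] [0.54761518 0.29166475 0.10099891]
```

Request:
move_arm --commands '[[[58,5,-37,0.12],[116,10,-75,0.24],[173,15,-112,0.36],[231,20,-149,0.48],[289,25,-187,0.6],[346,30,-224,0.72],[404,35,-261,0.84],[462,40,-299,0.96],[519,46,-336,1.021],[519,46,-336,1.021]]]' --claw -0.2 --force 50

```text
time: 1.35
tcp_pos: [0.5531, 0.0082, 0.1802]
tcp_rot: [-90.0, 0.0, -77.5]
ft_force: [0.5, 1.0, 0.3]
opening: 0.0367
```

Run:
```python
from h import *
s=arm.read_state(); print(s["tcp_pos"],s["tcp_rot"],s["opening"],s["time"])
print(R.from_euler('xyz',s["tcp_rot"],degrees=True).as_matrix().round(3))
im,d,c=cam("wrist"); cv2.imwrite("pics/w1.png",im); np.savez("w1.npz",im=im,d=d,**{k:np.array(c[k]) for k in c}); r,t=Rt(c); print(-r.T@t)
```

```text
[0.55311674 0.00819889 0.18016682] [-9.00266398e+01  2.15644422e-02 -7.75327556e+01] 0.0367205608645292 1.35
[[ 0.216 -0.001  0.976]
 [-0.976  0.     0.216]
 [-0.    -1.    -0.   ]]
[0.53520115 0.08560727 0.33840086]
```

View pics/w1.png

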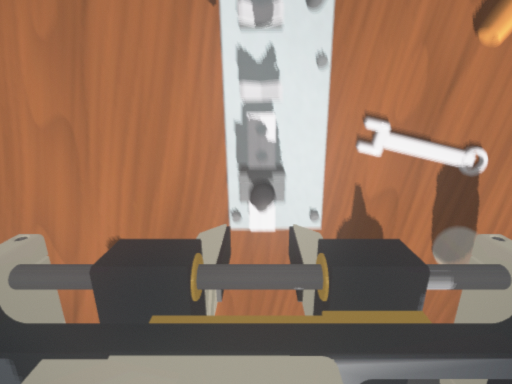

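The wrist view shows the bed edges at columns ~222–333, the pull knob at (262,195), the vees at (258,92) and (262,12), and the fingers below.

Run:
```python
from h import *
f=dict(np.load("w1.npz")); c={k:(float(f[k]) if f[k].ndim==0 else f[k]) for k in f if k not in("im","d")}
im,d=f["im"],f["d"]; P=cloud(d,c); z=P[...,2]
# bed edges: blue>=red test per row
L=[];Rr=[]
for v in range(30,215,5):
    row=(im[v,:,0].astype(int)>im[v,:,2].astype(int)); u=np.nonzero(row[200:350])[0]+200
    if len(u)>60: L.append(plane(c,u[0],v,.012)[:2]);Rr.append(plane(c,u[-1],v,.012)[:2])
L,Rr=np.array(L),np.array(Rr)
for E in(L,Rr):
    vx,vy,x0,y0=cv2.fitLine((E*1000).astype(np.float32),cv2.DIST_HUBER,0,.01,.01).ravel(); s=np.sign(vy); print("ang",np.degrees(np.arctan2(-vx*s,vy*s)),x0,y0)
M=(L.mean(0)+Rr.mean(0))/2; print("mid",M,np.linalg.norm(L-Rr,axis=1).mean())
vv,uu=np.indices(d.shape); b=(uu>235)&(uu<290)&(vv>165)&(vv<225)
k=b&(z>.083)&(z<.093); print("knobtop",P[k].mean(0),(P[k].min(0)+P[k].max(0))/2,P[k].min(0),P[k].max(0),k.sum(),np.nonzero(k)[1].mean(),np.nonzero(k)[0].mean())
for nm,bb in(("vee1",(uu>235)&(uu<285)&(vv>70)&(vv<105)),("vee2",(uu>235)&(uu<290)&(vv>0)&(vv<35))):
    k=bb&(z>.046)&(z<.056); print(nm,P[k].min(0),P[k].max(0),k.sum(),P[k].mean(0))
k=(z>.08)&(z<.11)&(vv<230);print(k.sum())
```

```text
ang 13.188231 500.08643 65.814354
ang 12.882983 611.2673 90.57985
mid [0.5556588  0.07827956] 0.11390519775769271
knobtop [0.55309759 0.01006737 0.08767332] [0.55327408 0.00930116 0.08625571] [ 0.54069801 -0.00324014  0.08300603] [0.56585015 0.02184246 0.08950539] 542 260.69926199261994 193.44280442804427
vee1 [0.50999373 0.09235915 0.04605052] [0.55368293 0.11667747 0.05248705] 323 [0.53245543 0.1047105  0.04865576]
vee2 [0.49425432 0.1603221  0.04602393] [0.53773258 0.18081524 0.05242352] 323 [0.51571153 0.17034163 0.04855612]
562
```

Request:
move_arm --commands '[[[-1.6,20,0.3,-0.009],[-1.6,45,0.3,-0.009],[-1.6,70,0.3,-0.009],[-1.6,90,0.3,-0.009],[-1.6,103,0.3,-0.009],[-1.6,111,0.3,-0.009],[-1.6,115,0.3,-0.009],[-1.6,117,0.3,-0.009],[-1.6,117,0.3,-0.009],[-1.6,117,0.3,-0.009]]]' --claw 0

```text
time: 2.65
tcp_pos: [0.5524, 0.0118, 0.0641]
tcp_rot: [-90.0, -0.0, -76.9]
ft_force: [-0.8, -0.3, -0.2]
opening: 0.046
```

Request:
move_arm --commands '[[[0,0,0,0],[0,0,0,0],[0,0,0,0],[0,0,0,0],[0,0,0,0],[0,-2,0,0],[0,-5,0,0],[0,-9,0,0],[0,-13,0,0],[0,-15.5,0,0]]]' --claw -1 --force 50

```text
time: 3.9
tcp_pos: [0.5532, 0.012, 0.0788]
tcp_rot: [-89.9, -0.0, -76.9]
ft_force: [6.9, 0.9, -8.9]
opening: 0.0251
```

Request:
move_arm --commands '[[[-3,0,0,0],[-8,0,0,0],[-14,0,0,0],[-20,0,0,0],[-25,0,0,0],[-28,0,0,0],[-30,0,0,0],[-30,0,0,0],[-30,0,0,0],[-30,0,0,0]]]'

```text
time: 5.15
tcp_pos: [0.5464, 0.0412, 0.0786]
tcp_rot: [-89.9, -0.0, -76.9]
ft_force: [7.2, 1.7, -9.4]
opening: 0.0249
```

Request:
move_arm --commands '[[[-0.0,2,0,0],[0,5,0,0],[0,8,0,0],[0,11,0,0],[0,13,0,0],[0,14.5,0,0],[0,15.5,0,0],[0,15.5,0,0],[0,15.5,0,0],[0,15.5,0,0]]]'

```text
time: 6.4
tcp_pos: [0.5465, 0.0412, 0.0639]
tcp_rot: [-89.9, -0.0, -76.9]
ft_force: [5.6, 1.1, -2.1]
opening: 0.0248
```

Request:
move_arm --commands '[[[0,0,0,0],[0,0,0,0],[0,0,0,0],[0,0,0,0],[0,-10,0,0],[0,-30,0,0],[0,-60,0,0],[0,-90,0,0],[0,-115,0,0],[0,-120,0,0]]]' --claw 0

```text
time: 7.65
tcp_pos: [0.5463, 0.041, 0.186]
tcp_rot: [-89.8, -0.1, -76.9]
ft_force: [-0.1, -0.1, -0.8]
opening: 0.046
```

Run:
```python
from h import *
s=arm.read_state(); print(s["tcp_pos"],s["tcp_rot"],s["opening"],s["ft_force"])
im,d,c=cam("wrist"); cv2.imwrite("pics/w2.png",im)
P=cloud(d,c); z=P[...,2]; vv,uu=np.indices(d.shape)
b=(uu>225)&(uu<300)&(vv>150)&(vv<225)
k=b&(z>.08)&(z<.112); print("knobtop",P[k].mean(0),np.median(P[k][:,2]),(P[k].min(0)+P[k].max(0))/2,k.sum())
im,d,c=cam("top"); P=cloud(d,c)
k=(im.max(-1)<75)&(np.linalg.norm(P[...,:2]-[.546,.039],axis=-1)<.03); print(k.sum())
tp=[.535,-.3485,.04]
print("tool shift to chisel", totool([.530,-.3485,.16],s))
```

```text
[0.54630355 0.04101343 0.18595068] [-8.97729311e+01 -6.62374249e-02 -7.69329772e+01] 0.046028719851910885 [-0.12852087 -0.06385502 -0.83139101]
knobtop [0.54629676 0.0396373  0.08741127] 0.08782166309768585 [0.54646899 0.03866921 0.08519693] 538
0
tool shift to chisel [ 375.71113756   25.97288823 -104.05050409]
```

View pics/w2.png

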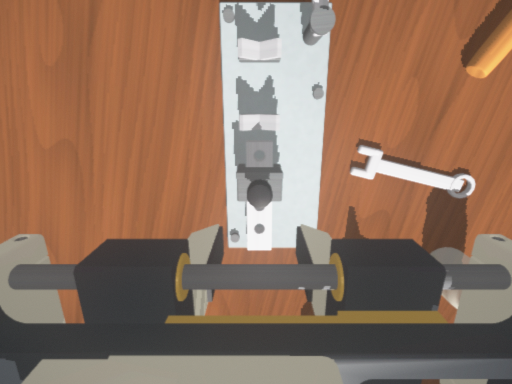

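The stop moved 30.3 mm and the knob top is still at z 0.088, so the pin is home. Now over the chisel.

Request:
move_arm --commands '[[[20,2,-6,0.02],[65,5,-18,0.05],[115,8,-32,0.08],[167,12,-46,0.11],[220,15,-61,0.14],[272,18,-75,0.17],[322,22,-89,0.21],[360,25,-100,0.23],[376,26,-104,0.242],[376,26,-104,0.242]]]'

```text
time: 9.0
tcp_pos: [0.5286, -0.3487, 0.1565]
tcp_rot: [-90.1, 0.1, -90.9]
ft_force: [-0.1, -0.3, -0.6]
opening: 0.0459
```

Run:
```python
from h import *
s=arm.read_state(); print(s["tcp_pos"],s["tcp_rot"],s["opening"],s["ft_force"])
im,d,c=cam("wrist"); cv2.imwrite("pics/w3.png",im); np.savez("w3.npz",im=im,d=d,**{k:np.array(c[k]) for k in c})
P=cloud(d,c); z=P[...,2]; vv,uu=np.indices(d.shape)
m=(z>.040)&(z<.052)&(abs(P[...,0]-.53)<.03)&(P[...,1]>-.45)&(P[...,1]<-.2)&(im.max(-1).astype(int)-im.min(-1)<40)
r=cv2.minAreaRect((P[m][:,:2]*1000).astype(np.float32)); print(r,m.sum())
for y0 in np.arange(-.44,-.23,.015):
    k=m&(abs(P[...,1]-y0)<.004)
    if k.sum()>5: print(round(y0,3),P[k][:,0].min().round(4),P[k][:,0].max().round(4),P[k][:,2].max().round(4))
```

```text
[ 0.52863891 -0.3486571   0.15646635] [-90.08235063   0.09440991 -90.86083016] 0.04590089420148557 [-0.1195487  -0.27041737 -0.55384063]
((530.4007568359375, -338.61737060546875), (189.746337890625, 23.58092498779297), 89.70831298828125) 3354
-0.425 0.5238 0.5383 0.0495
-0.41 0.523 0.5384 0.0488
-0.395 0.5232 0.5384 0.0498
-0.38 0.5235 0.5385 0.0499
-0.365 0.5238 0.5385 0.0491
-0.35 0.523 0.5386 0.0488
-0.335 0.5233 0.5375 0.049
-0.32 0.5237 0.5376 0.049
-0.305 0.5229 0.5377 0.0495
-0.29 0.5194 0.5424 0.0491
-0.275 0.5189 0.5425 0.0478
-0.26 0.5192 0.5426 0.0456
-0.245 0.5196 0.5426 0.0444
```

View pics/w3.png

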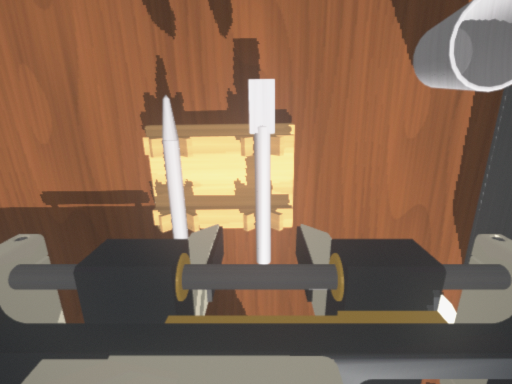

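The chisel is under the gripper, blade at (262,105) and shank at column 263, with the punch to the left at (175,170). Its axis is at x = 0.531 with yaw ≈ 0.

Request:
move_arm --commands '[[[0,25,2,-0.015],[0,55,2,-0.015],[0,85,2,-0.015],[0,108,2,-0.015],[0,122,2,-0.015],[0,130,2,-0.015],[0,134,2,-0.015],[0,135.5,2,-0.015],[0,135.5,2,-0.015],[0,135.5,2,-0.015]]]'

```text
time: 10.3
tcp_pos: [0.5313, -0.349, 0.0227]
tcp_rot: [-90.0, -0.0, -89.9]
ft_force: [0.1, 0.2, 0.2]
opening: 0.0463
```

Request:
move_arm --commands '[[[0,0,0,0],[0,0,0,0],[0,0,0,0],[0,0,0,0],[0,0,0,0],[0,-4,0,0],[0,-15,0,0],[0,-35,0,0],[0,-60,0,0],[0,-80,0,0]]]' --claw -1 --force 45

```text
time: 11.55
tcp_pos: [0.531, -0.3489, 0.1038]
tcp_rot: [-90.0, -0.0, -89.9]
ft_force: [1.2, 0.6, -2.4]
opening: 0.0149
```

```bash
python3 - <<'E'
from h import *
s=arm.read_state(); print(s["tcp_pos"],s["tcp_rot"],s["opening"],s["ft_force"])
im,d,c=cam("wrist"); cv2.imwrite("pics/w4.png",im)
P=cloud(d,c); z=P[...,2]
m=(z>.085)&(z<.15)&(abs(P[...,0]-s["tcp_pos"][0])<.02)&(P[...,1]>-.33)&(P[...,1]<-.2)
Q=P[m]; print(m.sum(),Q.min(0),Q.max(0))
k=Q[:,1]<Q[:,1].max()-.05
print("axis slope dx/dy, dz/dy",np.polyfit(Q[k,1],Q[k,0],1)[0])
for a in np.arange(-.33,-.24,.015):
    q=Q[abs(Q[:,1]-a)<.004]
    if len(q): print(a.round(3),len(q),((q[:,0].min()+q[:,0].max())/2).round(4),q[:,2].max().round(4))
E
python3 - <<'E'
from h import *
y=np.array([-.225,.974]);x=np.array([.974,.225]); o=np.array([.5355,.0858])
knob=np.array([.5464,.0393]); print("o from knob",knob+48*.001*y, "vee_mid",o+.055*y)
E
```

```text
[ 0.53096108 -0.34887947  0.10380743] [-8.99823384e+01 -2.26795963e-02 -8.99479868e+01] 0.014856071579805445 [ 1.19923313  0.59460689 -2.4419058 ]
7653 [ 0.51822332 -0.32997231  0.12066731] [ 0.5423747  -0.24376956  0.13127343]
axis slope dx/dy, dz/dy 0.005324218941475846
-0.33 206 0.5302 0.1305
-0.315 445 0.5302 0.1307
-0.3 479 0.5305 0.1307
-0.285 850 0.5302 0.1312
-0.27 891 0.5304 0.1282
-0.255 985 0.5303 0.1266
-0.24 15 0.5292 0.1231
o from knob [0.5356   0.086052] vee_mid [0.523125 0.13937 ]
```

Request:
move_arm --commands '[[[-20,-26,0,0],[-70,-26,-1,-0.02],[-125,-26,-2,-0.05],[-182,-26,-3,-0.08],[-240,-26,-4,-0.11],[-298,-26,-5,-0.14],[-356,-26,-6,-0.17],[-412,-26,-7,-0.2],[-462,-26,-8,-0.226],[-491,-26,-8,-0.226]]]'

```text
time: 12.85
tcp_pos: [0.5219, 0.1446, 0.1283]
tcp_rot: [-90.0, 0.0, -76.9]
ft_force: [0.1, -1.4, -1.9]
opening: 0.0148
```

Request:
move_arm --commands '[[[0,0,0,0],[0,0,0,0],[0,0,0,0],[0,5,0,0],[0,15,0,0],[0,25,0,0],[0,35,0,0],[0,45,0,0],[0,50,0,0],[0,50,0,0]]]'

```text
time: 14.1
tcp_pos: [0.5224, 0.1423, 0.0778]
tcp_rot: [-90.0, 0.0, -77.0]
ft_force: [-0.3, 0.4, -3.0]
opening: 0.0149
```

Run:
```python
from h import *
s=arm.read_state(); print(s["tcp_pos"],s["tcp_rot"],s["opening"],s["ft_force"])
im,d,c=cam("wrist"); cv2.imwrite("pics/w5.png",im)
im2,d,c=cam("scene"); cv2.imwrite("pics/s5.png",cv2.resize(im2[150:270,230:410],None,fx=4,fy=4,interpolation=cv2.INTER_CUBIC))
y=np.array([-.225,.974]);o=np.array([.5356,.086]); t=o+.058*y
print(t,totool([*t,s["tcp_pos"][2]],s))
```

```text
[0.52239059 0.14229847 0.07781435] [-9.00398081e+01  8.98226096e-03 -7.69869175e+01] 0.014857656535775577 [-0.28858793  0.42405392 -2.98717211]
[0.52255  0.142492] [-1.52668197e-01 -1.14255792e-04  1.98896149e-01]
```

View pics/s5.png

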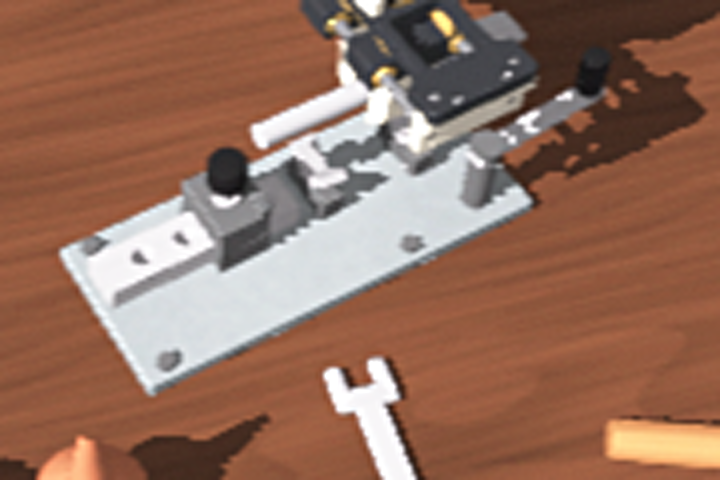

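The scene crop shows two empty holes behind the stop, confirming it is in the y = -48 mm hole. The chisel is held level over the vees.

Request:
move_arm --commands '[[[0,10,0,0],[0,20,0,0],[0,30,0,0],[0,38,0,0],[0,43,0,0],[0,46,0,0],[0,48,0,0],[0,50,0,0],[0,51,0,0],[0,51,0,0]]]'

```text
time: 15.45
tcp_pos: [0.5231, 0.1423, 0.0275]
tcp_rot: [-89.9, -0.0, -77.0]
ft_force: [1.2, -0.1, -2.2]
opening: 0.0148
```

Request:
move_arm --commands '[[[0,0.5,0,0],[0,1,0,0],[0,1.5,0,0],[0,1.5,0,0],[0.5,1.5,0,0],[1,1.5,0,0],[1.5,1.5,0,0],[2,1.5,0,0],[2,1.5,0,0],[2,1.5,0,0]]]'

```text
time: 16.7
tcp_pos: [0.5235, 0.142, 0.0271]
tcp_rot: [-89.9, 0.1, -77.0]
ft_force: [-2.1, 8.2, 9.4]
opening: 0.015
```

Request:
move_arm --commands '[[[0,-1,0,0],[0,-1,0,0],[0.7,-1,0,0],[1.4,-1,0,0],[2,-1,0,0],[2.5,-1,0,0],[3,-1,0,0],[3,-1,0,0],[3,-1,0,0],[3,-1,0,0]]]'

```text
time: 17.95
tcp_pos: [0.5243, 0.1381, 0.0272]
tcp_rot: [-89.9, 0.1, -77.0]
ft_force: [1.2, 6.6, 4.2]
opening: 0.0148
```

Request:
move_arm --commands '[[[0.5,0,0,0],[1,0,0,0],[1.5,0,0,0],[2,0,0,0],[2,0,0,0],[2,0,0,0],[2,0,0,0],[2,0,0,0],[2,0,0,0],[2,0,0,0]]]'

```text
time: 19.2
tcp_pos: [0.5245, 0.1372, 0.0271]
tcp_rot: [-89.9, 0.1, -77.0]
ft_force: [1.1, 11.5, 4.0]
opening: 0.0145
```

Run:
```python
from h import *
s=arm.read_state(); print(s["tcp_pos"],s["opening"],s["ft_force"])
im2,d,c=cam("scene"); cv2.imwrite("pics/s6.png",cv2.resize(im2[165:245,260:380],None,fx=6,fy=6,interpolation=cv2.INTER_CUBIC))
```

```text
[0.52453465 0.13718774 0.02713502] 0.014541310221006245 [ 1.13916783 11.52010199  3.96399802]
```

View pics/s6.png

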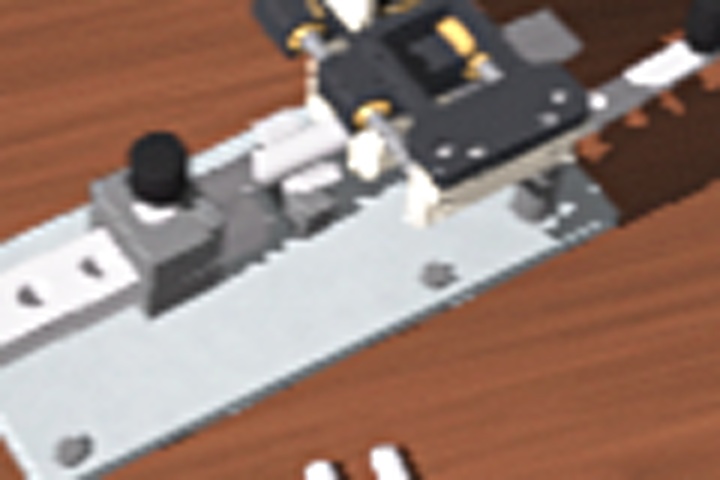

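Run:
```python
from h import *
c=vision.calibration("scene"); y=np.array([-.225,.974]);o=np.array([.5356,.086]);x=np.array([.974,.225])
J=lambda a,b,z:[*(o+a*x+b*y),z]
f=lambda p:((p[0]-260)*6,(p[1]-165)*6)
for nm,P in dict(face_top_L=J(-.025,-.03,.059),face_top_R=J(.025,-.03,.059),face=J(0,-.03,.045),head_exp=J(0,-.03,.053),y20=J(0,.02,.053),y0=J(0,0,.053),ym18=J(0,-.018,.03),knob=J(0,-.048,.088),vee1=J(.022,.02,.051),backR=J(.025,-.066,.052)).items(): print(nm,np.round(f(proj(c,P)),0))
im,d,c=cam("wrist"); s=arm.read_state(); P=cloud(d,c)
q=P-np.array([*o,0]); jy=q[...,0]*y[0]+q[...,1]*y[1]; jx=q[...,0]*x[0]+q[...,1]*x[1]
m=(abs(jx)<.016)&(P[...,2]>.038)&(P[...,2]<.06)&(jy>.06)
print("tip jig y",jy[m].max(),m.sum(),np.percentile(jy[m],[50,95,99]))
cv2.imwrite("pics/w6.png",im)
im,d,c=cam("top");cv2.imwrite("pics/t6.png",im)
```

```text
face_top_L [165. 131.]
face_top_R [228. 214.]
face [195. 193.]
head_exp [196. 181.]
y20 [297. 135.]
y0 [257. 153.]
ym18 [217. 203.]
knob [161. 146.]
vee1 [325. 174.]
backR [152. 259.]
tip jig y 0.15744083116264695 9738 [0.11532931 0.15357503 0.15669726]
```

View pics/w6.png

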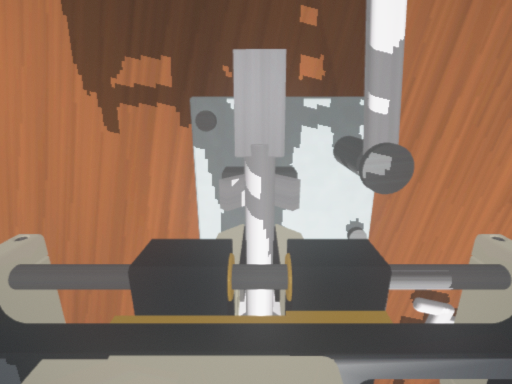

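Request:
move_arm --commands '[[[0,0,0,0],[0,0,0,0],[0,0,0,0],[0,-5,0,0],[0,-20,0,0],[0,-45,0,0],[0,-75,0,0],[0,-105,0,0],[0,-130,0,0],[0,-135,0,0]]]' --claw 0

```text
time: 20.6
tcp_pos: [0.5252, 0.1355, 0.1643]
tcp_rot: [-89.7, -0.0, -77.0]
ft_force: [-0.7, 0.9, -0.5]
opening: 0.0457
```

Request:
move_arm --commands '[[[10,0,0,0],[30,-5,0,0],[60,-10,0,0],[90,-10,0,0],[120,-10,0,0],[140,-10,0,0],[150,-10,0,0],[150,-10,0,0],[150,-10,0,0],[150,-10,0,0]]]'

```text
time: 21.85
tcp_pos: [0.5578, -0.0099, 0.1718]
tcp_rot: [-90.0, 0.0, -76.9]
ft_force: [-0.0, -0.0, -0.6]
opening: 0.0458
```

Run:
```python
from h import *
s=arm.read_state(); print(s["tcp_pos"],s["opening"],s["ft_force"])
y=np.array([-.225,.974]);o=np.array([.5356,.086]);x=np.array([.974,.225])
im,d,c=cam("wrist"); P=cloud(d,c); cv2.imwrite("pics/w7.png",im)
q=P-np.array([*o,0]); jy=q[...,0]*y[0]+q[...,1]*y[1]; jx=q[...,0]*x[0]+q[...,1]*x[1]; z=P[...,2]
vv,uu=np.indices(d.shape)
m=(abs(jx)<.016)&(z>.038)&(z<.056)&(jy>.1)&(vv<230); print("tip",np.percentile(jy[m],[95,99,100]) if m.any() else None,np.mean(jx[m]))
m=(abs(jx)<.003)&(jy>-.075)&(jy<.06)&(vv<230)
for a in np.arange(-.075,.06,.002):
    k=m&(abs(jy-a)<.001)
    if k.any(): print(round(a*1000),(np.median(z[k])*1000).round(1),end="; ")
k=(z>.08)&(z<.105)&(jy>.1)&(vv<230); print("\nkeeper knob",k.sum(),P[k].mean(0) if k.any() else "", "pull", P[(z>.083)&(z<.095)&(jy<0)&(vv<230)].mean(0))
```

```text
[ 0.55781423 -0.00989156  0.17180286] 0.04579606067671576 [-0.04610704 -0.02570975 -0.57749289]
tip None nan
-63 86.9; -61 87.9; -59 87.9; -57 88.3; -55 87.7; -53 88.6; -51 87.9; -49 87.9; -47 88.3; -45 87.9; -43 88.0; -41 87.9; -39 87.3; -37 65.0; -35 59.1; -33 58.7; -31 52.8; -29 52.7; -27 52.5; -25 52.7; -23 52.6; -21 52.6; -19 330.0; -17 52.4; -15 52.7; -13 52.8; -11 52.5; -9 52.5; -7 52.6; -5 52.9; -3 53.2; -1 52.9; 1 52.7; 3 52.6; 5 52.9; 7 52.6; 9 53.1; 11 53.0; 13 52.5; 15 52.9; 17 52.8; 19 53.2; 21 52.8; 23 52.9; 25 52.6; 27 52.6; 29 52.6; 31 52.9; 33 52.3; 35 53.2; 37 53.0; 39 52.6; 41 52.9; 43 53.0; 45 52.6; 47 53.1; 49 53.0; 51 53.0; 53 52.8; 55 53.0; 57 53.2; 59 52.8; 
keeper knob 0  pull [0.54675945 0.03746404 0.08777832]
  return _methods._mean(a, axis=axis, dtype=dtype,
  ret = ret.dtype.type(ret / rcount)
```

View pics/w7.png

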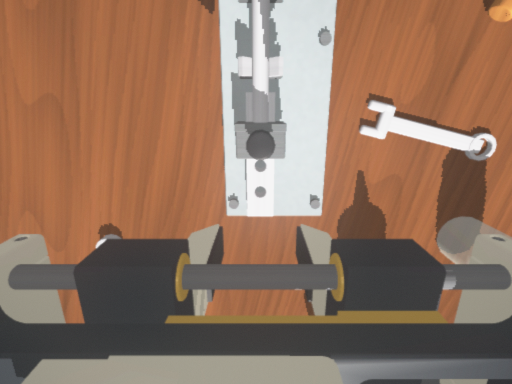

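Seated: the shank top runs unbroken at 52.7 mm up to the stop's ridge, so there is no gap at the head, and the pull knob top is at 87.8 mm (pin home). Now the keeper.

Request:
move_arm --commands '[[[-20,0,3,-0.02],[-60,0,9,-0.04],[-105,0,17,-0.06],[-150,0,24,-0.08],[-195,0,31,-0.105],[-235,0,37,-0.105],[-268,0,43,-0.105],[-285,0,46,-0.105],[-289,0,46,-0.105],[-289,0,46,-0.105]]]'

```text
time: 23.15
tcp_pos: [0.5376, 0.2807, 0.1717]
tcp_rot: [-90.0, -0.0, -71.0]
ft_force: [0.4, -0.5, 0.4]
opening: 0.0457
```

Run:
```python
from h import *
s=arm.read_state(); print(s["tcp_pos"],s["tcp_rot"],s["opening"],s["ft_force"])
y=np.array([-.225,.974]);o=np.array([.5356,.086]);x=np.array([.974,.225])
im,d,c=cam("wrist"); P=cloud(d,c); cv2.imwrite("pics/w8.png",im); z=P[...,2]
vv,uu=np.indices(d.shape)
k=(z>.091)&(z<.101)&(vv<230)&(abs(P[...,0]-.538)<.04)&(abs(P[...,1]-.28)<.04); Q=P[k]
kn=Q.mean(0); print("knob",k.sum(),kn,(Q.min(0)+Q.max(0))/2)
pv=o+.055*x+.108*y; r=kn[:2]-pv; print("pivot",pv,"r",np.linalg.norm(r),"q deg",np.degrees(np.arctan2(-r@x,r@y)), totool([kn[0],kn[1],.068],s))
```

```text
[0.53760076 0.28072359 0.17166339] [-9.00184737e+01 -1.58100069e-02 -7.09804612e+01] 0.045714198061457094 [ 0.389275   -0.49414903  0.36999818]
knob 308 [0.53828372 0.28461611 0.09678204] [0.53858565 0.28383189 0.09508745]
pivot [0.56487  0.203567] r 0.08529823662153715 q deg 5.153373833440641 [ -3.4860518  103.66181345   1.94762915]
```

View pics/w8.png

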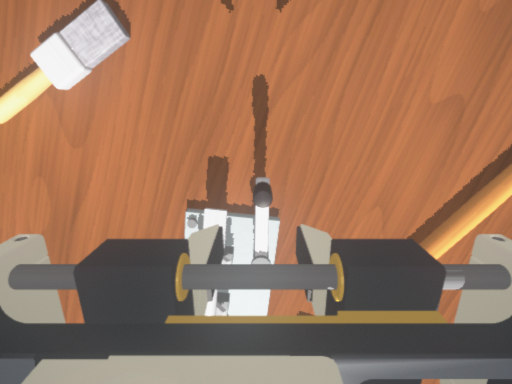

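The knob is at (262,192), midway between the fingers, with the keeper about 5° from parked.

Request:
move_arm --commands '[[[-3,20,1.5,0],[-3,45,1.5,0],[-3,68,1.5,0],[-3,85,1.5,0],[-3,95,1.5,0],[-3,100,1.5,0],[-3,103,1.5,0],[-3,103.5,1.5,0],[-3,103.5,1.5,0],[-3,103.5,1.5,0]]]'

```text
time: 24.45
tcp_pos: [0.5383, 0.2847, 0.0686]
tcp_rot: [-90.0, 0.0, -71.0]
ft_force: [-0.3, 0.5, 0.0]
opening: 0.046
```

Request:
move_arm --commands '[[[0,0,0,0],[0,0,0,0],[0,0,0,0],[0,0,0,0],[0,0,0,0],[0,0,0,0],[0,0,0,0],[0,0,0,0],[0,0,0,0],[0,0,0,0]]]' --claw -1 --force 20

```text
time: 25.7
tcp_pos: [0.5382, 0.2846, 0.0682]
tcp_rot: [-90.0, 0.0, -71.0]
ft_force: [-0.3, 0.2, 0.2]
opening: 0.0175
```

Run:
```python
from h import *
s=arm.read_state(); p=np.array(s["tcp_pos"]); print(p,s["tcp_rot"],s["opening"],s["ft_force"])
T=R.from_euler('xyz',s["tcp_rot"],degrees=True).as_matrix()
y=np.array([-.225,.974]);o=np.array([.5356,.086]);x=np.array([.974,.225]); pv=o+.055*x+.108*y
q0=np.radians(5.2)
for q in np.radians(np.append(np.linspace(5.2,90,20)[1:],92)):
    w=pv+.085*(-np.sin(q)*x+np.cos(q)*y)-(pv+.085*(-np.sin(q0)*x+np.cos(q0)*y))
    v=T.T@np.array([*w,0])*1000; print(np.degrees(q).round(1),v.round(1)[[0,2]],-(q-q0).round(3))
```

```text
[0.5381831  0.28455916 0.06824285] [-8.99917381e+01  6.18247598e-03 -7.09796496e+01] 0.01749875029518141 [-0.29668145  0.2429892   0.17894823]
9.7 [ 0.2 -6.6] -0.078
14.1 [  0.8 -13.2] -0.156
18.6 [  2.  -19.7] -0.234
23.1 [  3.7 -26.1] -0.312
27.5 [  5.9 -32.4] -0.389
32.0 [  8.6 -38.4] -0.467
36.4 [ 11.7 -44.2] -0.545
40.9 [ 15.3 -49.8] -0.623
45.4 [ 19.3 -55.1] -0.701
49.8 [ 23.7 -60. ] -0.779
54.3 [ 28.4 -64.6] -0.857
58.8 [ 33.5 -68.8] -0.935
63.2 [ 38.9 -72.6] -1.013
67.7 [ 44.6 -76. ] -1.091
72.1 [ 50.6 -78.9] -1.168
76.6 [ 56.7 -81.4] -1.246
81.1 [ 63.1 -83.3] -1.324
85.5 [ 69.5 -84.8] -1.402
90.0 [ 76.1 -85.7] -1.48
92.0 [ 79. -86.] -1.515
```

Request:
move_arm --commands '[[[0.2,0,-6.6,-0.078],[0.8,0,-13.2,-0.156],[2,0,-19.7,-0.234],[3.7,0,-26.1,-0.312],[5.9,0,-32.4,-0.389],[8.6,0,-38.4,-0.467],[11.7,0,-44.2,-0.545],[15.3,0,-49.8,-0.623],[19.3,0,-55.1,-0.701],[23.7,0,-60,-0.779]]]'

```text
time: 26.95
tcp_pos: [0.4889, 0.2422, 0.0682]
tcp_rot: [-90.0, 0.0, -26.2]
ft_force: [0.8, -1.1, -0.4]
opening: 0.0173
```

Request:
move_arm --commands '[[[0.2,0,-6.6,-0.078],[0.8,0,-13.2,-0.156],[2,0,-19.7,-0.234],[3.7,0,-26.1,-0.312],[5.9,0,-32.4,-0.389],[8.6,0,-38.4,-0.467],[11.7,0,-44.2,-0.545],[15.3,0,-49.8,-0.623],[19.3,0,-55.1,-0.701],[20.5,0,-56.5,-0.72]]]'

```text
time: 28.2
tcp_pos: [0.4817, 0.183, 0.0682]
tcp_rot: [-89.9, 0.1, 14.8]
ft_force: [-4.5, 6.8, 1.6]
opening: 0.0172
```

Request:
move_arm --commands '[[[0,0,0,0],[0,0,-0.5,0],[0,0,-1,0],[0,0,-1,0],[0,0,-1,0],[0,0,-1,0],[0,0,-1,0],[0,0,-1,0],[0,0,-1,0],[0,0,-1,0]]]'

```text
time: 29.45
tcp_pos: [0.4817, 0.183, 0.0682]
tcp_rot: [-89.9, 0.1, 14.9]
ft_force: [-5.6, 5.8, 3.0]
opening: 0.0175
```

Request:
move_arm --commands '[[[0,0,0,0],[0,0,0,0],[0,0,0,0],[0,0,0,0],[0,-10,0,0],[0,-30,0,0],[0,-60,0,0],[0,-90,0,0],[0,-115,0,0],[0,-125,0,0]]]' --claw 0

```text
time: 30.7
tcp_pos: [0.4834, 0.182, 0.1952]
tcp_rot: [-90.0, -0.2, 14.9]
ft_force: [-0.3, 0.3, -0.4]
opening: 0.0461
```

Request:
move_arm --commands '[[[-30,0,0,0],[-60,0,20,0],[-90,0,50,0],[-110,0,90,0],[-120,0,130,0],[-130,0,160,0],[-130,0,180,0],[-130,0,180,0],[-130,0,180,0],[-130,0,180,0]]]'

```text
time: 31.95
tcp_pos: [0.311, 0.3216, 0.1931]
tcp_rot: [-90.0, 0.0, 14.8]
ft_force: [-0.1, 0.7, 0.5]
opening: 0.0458
```

Run:
```python
from h import *
s=arm.read_state(); print(s["tcp_pos"],s["time"],s["ft_force"])
y=np.array([-.225,.974]);o=np.array([.5356,.086]);x=np.array([.974,.225]); pv=o+.055*x+.108*y
im,d,c=cam("top"); P=cloud(d,c); q=P[...,:2]-o; jy=q@y; jx=q@x; z=P[...,2]
k=(z>.085)&(z<.105)&(jy>.07)&(jy<.14)&(abs(jx+.03)<.03); kn=P[k].mean(0); r=kn[:2]-pv; print("keeper",kn,k.sum(),np.degrees(np.arctan2(-r@x,r@y)))
k=(z>.08)&(z<.11)&(abs(jy+.048)<.03)&(abs(jx)<.025); print("pull",P[k].mean(0),"jy",jy[k].mean(),k.sum())
k=(abs(jx)<.015)&(z>.036)&(z<.058)&(jy>.12)&(jy<.2); print("tip",jy[k].max(),jx[k].mean())
a=cv2.resize(im[160:245,140:290],None,fx=4,fy=4,interpolation=cv2.INTER_CUBIC)
im,d,c=cam("scene"); b=cv2.resize(im[155:250,235:385],None,fx=4,fy=4,interpolation=cv2.INTER_CUBIC)
e=np.zeros((380+340//2*0,600,3),np.uint8)
cv2.imwrite("pics/f.png",cv2.resize(np.vstack([a,b]),None,fx=.82,fy=.82))
```

```text
[0.31103601 0.32161509 0.19314367] 31.95 [-0.13358315  0.73106414  0.46114173]
keeper [0.48204423 0.18276036 0.09648741] 37 91.09395479801053
pull [0.54579166 0.03701965 0.08666941] jy -0.04999998390678176 70
tip 0.1575631445634236 -0.00024846134336977793
```

View pics/f.png

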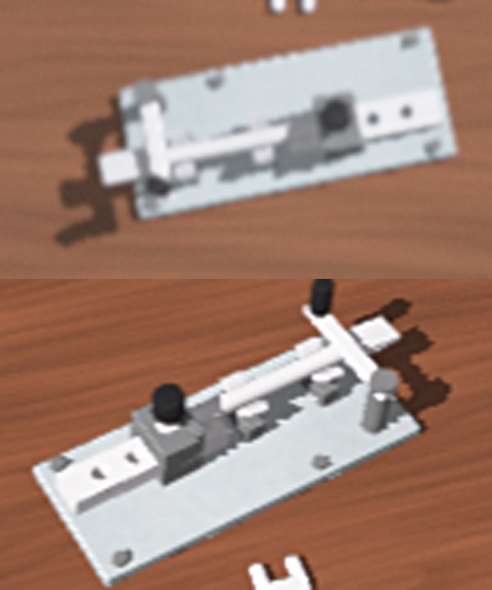

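The final picture shows the strap straight across the shank, the blade towards the grinder and two free holes behind the stop. The blade edge is 207.6 mm from the pull knob (208 expected); the grey part of the shank by the stop is shadow.

```bash
python3 -c "
from station import arm; print(arm.sign_off())"
```

```text
the job is handed in; nothing more can be done
None
```

The job is done and handed in at about 32 s of the 64 s allowed. I moved the stop one hole towards the grinder, then laid the chisel in the vees with its head against the stop, then swung the keeper across.

- **Stop:** the knob moved 30.3 mm and its top is back at pin-home height (about 88 mm). Two empty holes show behind the stop, as expected for the y = -48 mm hole.
- **Chisel:** the wrist camera's depth shows the shank top level at about 52.8 mm (53 expected), running unbroken up to the stop's ridge with no gap. The blade edge is 207.6 mm from the plunger axis; 208 mm would be exact.
- **Keeper:** it reached its end stop, felt as roughly 6–8 N of resistance. It measures about 91° against a nominal 90°, which is within measurement error.
- **Disagreements:** in my jig frame, the knob and blade edge both ended about 2 mm short of nominal along y. Their spacing is right, so I took this as an error in my frame. In the scene and final pictures, the head end of the shank looks grey, as if there were a gap. I took that as shadow, because the depth profile is continuous there.

No move deliberately touched the punch, collar, oil can, wrench or tin. I did not measure their positions again at the end.

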